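# Close a tin of sweets on the lever press

### The arm

A 6-joint arm with a two-finger parallel gripper is mounted at the origin on the work surface. World frame = base frame: x ahead of the robot, y to its left, z up, the work surface at z = 0. Lengths are in m, angles in rad, forces in N, time in s.
With the tool pointing down it reaches from about 0.3 to 0.875 m from the base axis. Payload 6.4 kg.
Tool frame: the origin (TCP) lies at the very end of the fingers, on their centre line; the grasp point (between the pads) lies 19 mm behind it; z points along the fingers, y is the direction in which the jaws open and shut (so a half turn about z gives the same grasp; the last joint's range is limited). The gripper opens to 85 mm and grips with 20 to 120 N. Pads are 22 mm wide; open, the fingers measure 114 mm over their backs; the gripper's body (76 mm by 85 mm) begins 54 mm behind the grasp point. The pads swing forward as they close: fully open they stand 13 mm farther back than shut.
Start: joints at [1.027, 0.181, 1.607, -0, 1.354, -0.206], TCP at [0.191, 0.543, 0.231] pointing down, gripper open.
Joint ranges: [-2.99, 2.99], [-0.89, 2.07], [0.3, 2.58], [-1.14, 4.28], [0, 2.63], [-3.12, 3.12]. Speed limits (rad/s): [2.57, 2.57, 3.01, 3.14, 3.14, 3.14].

### API

Orientations are given as a rotation vector (axis times angle).
In Python, from cell import monitor, camera, camera_model, job gives the robot as it stands.
- The arm moves only by the tool arm_command, never from a script. Its argument "plan" is text: rows parted by semicolons, each of 6 numbers parted by spaces: the shift along the tool's x, y, z each as a share of 0.04 m, from -1 to 1, then the turn, a rotation vector about the tool's x, y, z each as a share of 6 degrees, from -1 to 1. In form: dx dy dz wx wy wz; .... A call has 1 to 10 rows; each row shifts and turns the commanded pose from where the row before left it, along the tool's axes as they then stand; what a row does not reach is not made up. A row lasts 1/12 s, in which the tool goes at most 41.7 mm and 7.16 degrees, less where a joint would pass 70% of its speed; a pose out of reach is approached as far as the arm can. A call with a number of a shift or a turn outside -1 to 1 is refused whole. A call with a gripper value outside its range is refused whole. "hand" is the gripper command: -1 is shut, 1 is fully open, values between are in proportion, set as the call begins (left out, the last holds). The fingers move at their own pace and stop on an object; the grip force is fixed at half the most. Time passes only in rows, so rows that do not move let the fingers close. It gives the time, the measured TCP pose, the force and the opening at its end, in the units of the state.
- monitor.read_state(): the state, without advancing time (a new reading comes with each control period).
- camera(name): name is "scene" or "top"; returns the picture (420x560x3 uint8, red, green, blue); there is no depth.
- camera_model(name): a dict with "fx", "fy", "cx", "cy" (pixels), "R" (3x3) and "t" (3): a world point X has camera coordinates R X + t. Camera axes: x right, y down, z forward; pixel columns grow to the right and rows downward; lengths in m; the calibration is good to about 2 mm. A picture is of the moment at which its call begins. camera_model takes no time and is no camera call.
- job.close_job(): hands the job in, once; it reports no verdict.
The state is a dict: "t": time; "q": joint angles; "joint_velocities": joint speeds; "effort": joint torques, N m; "tcp_pos": TCP position; "eef_rot": TCP orientation; "contact_force": force on the tool from outside, world axes, zero at the start; "torque": the same for the moment, N m; "grip_width": finger opening in m.
Only numpy, scipy, OpenCV 4.12 (cv2) and the standard library are available. Lean on these libraries where they do the work, as an engineer would, in place of code of your own. Each camera call takes 0.05 s, during which the arm holds its last target. There are 200 camera calls.

### The job

Close the tin of sweets that waits on the sliding plate of the bench press: slide the plate fully in, pull the sprung lever down until the lid is pressed fully home, then ease the lever slowly back up to its rest - never let it fly back - before drawing the plate fully out again. Then lift the closed tin off and set it down gently, upright, on the floor of the steel tray with the finished tins, leaving those tins and everything else on the table where they stand.

Things in the scene. Friction and masses are not known exactly. Their poses are not given: they have to be found in the camera images.
- press: Green cast-iron bench press, fixed, 320 mm long, 120 wide. Origin on the table under the ram's axis; -x points out of its open front, roughly to the robot; the lever is on its -y side; z up. Overhanging head: 68 mm wide (and a spring drum on its +y side, out to y +66), x -37 to +115, z 140 to 206 mm; the ram comes out on top to z 255 mm. Keep the hand in front of the head.
- ram: The press's vertical ram; its origin is the middle of the underside of its round pressing pad, 54 mm across: 118 mm above the table with the lever at rest, straight above the nest when the plate is fully in. It goes down 25 mm per radian of lever, meets the raised lid after about 0.7 rad and has it home at about 1.0 rad.
- lever (a joint): Angle of the red-gripped lever, rad: 0 at rest (up, held there by a return spring), grows as its grip is pulled forward and down, hard stop at 1.2; with a tin under the pad it stops at about 1.0, lid home. Pulling takes 4 to 6 N on the grip at first, 8 to 10 N while the lid goes in; let go, the spring throws it back up fast.
- lever_pivot (a point): Point on the lever's horizontal turning axis (parallel to the press's y), at the middle of the grip's length: press x +35, y -140, z 172 mm.
- lever_grip (a point): Middle of the lever's red cross grip: a bar 24 mm thick, 104 mm long, parallel to the press's y, 190 mm from lever_pivot, carried at its inner (+y) end by a 14 mm arm. At rest it is 42 degrees above level in front of the pivot (press x -106, z 299 mm); at 1.0 rad 15 degrees below level (press x -148, z 122 mm). It can be pushed down from above with closed fingers.
- shuttle (a joint): Position of the aluminium sliding plate, m: 0 fully out (its start), 0.11 fully in (stop), when its nest is right under the ram. Slides along the press's +x with about 2.5 N of friction and stays where it is left.
- shuttle_knob (a point): Middle of the upright black knob at the front of the sliding plate: 24 mm across, from 20 mm below to 20 mm above this point (66 mm above the table), 112 mm in front of (press -x) the nest's middle. The plate's top is 30 mm below this point.
- nest (a point): Middle of the floor of the round nest in the sliding plate: 63 mm across, 4 mm deep, 32 mm above the table.
- tin: The tin to close, standing in the nest: 60 mm across, 60 mm tall to its rim, yellow with a red stripe, about 0.25 kg. Origin at the middle of its underside, z up.
- lid (a joint): How far the brass lid (55 mm across) has gone down into the tin's mouth, m: 0 at the start, loosely on, its top 8 mm above the tin's rim; 0.007 fully home, its top 1 mm above the rim. It takes about 22 N to push in and stays.
- tray: Low steel tray, fixed to the table, 240 mm (its x) by 270 mm (its y), walls 22 mm high and 4 mm thick, floor 4 mm thick. Origin under its middle. The finished tins stand in its +x half; the -x half is free.
- tin_a: A finished tin standing in the tray, 60 mm across, 61 mm tall; origin at the middle of its underside.
- tin_b: Another finished tin in the tray, the same.
- loaf_a: Brown sugar loaf, 115 x 52 x 36 mm, lying on the table; origin under its middle.
- loaf_b: Brown sugar loaf, the same.
- loaf_c: Brown sugar loaf, the same.
- bowl: Steel bowl of nuts, 130 mm across, 60 mm tall; origin under its middle.
- lids: Stack of four spare brass lids, 55 mm across, 23 mm tall; origin under its middle.
Things that resemble listed ones, but are neither listed nor needed, are in the scene too. What is shaped like the tin but blue is not meant.

How it is judged:
By the outcome, as a careful person would: the job done as asked, in the order asked, and still so for the second after the job is handed in, with the robot touching nothing.
It also fails if it takes over 72 s, if anything falls off the work surface, if the arm or the gripper's body presses on something with over 40 N, if the wrist force passes 120 N, or if a joint passes its speed limit or range.

## Working session

There is one attempt and no reset: what is moved stays moved. The work goes in short steps, Python scripts to look and compute and a tool call to move; the robot and the scene stay as the last step left them, time stands still between calls to the robot, and variables do not carry over. Pictures are saved under pics/ and viewed, about 8 in all and at most 12, crops included, and the job is handed in when it is done.

Besides the shell and the picture viewer there is one more tool, called after ">>>" as a command line: name --argument value ..., lists and objects as JSON in quotes. arm_command: Moves the arm, as the interface text tells. Shift numbers are shares of 0.04 m and turn numbers shares of 6 degrees, none past 1 either way. Its arguments: {"type":"object","properties":{"plan":{"type":"string"},"hand":{"type":"number"}},"required":["plan"]}

```bash
ls; mkdir -p pics; python3 - <<'E'
from cell import monitor,camera,camera_model
import cv2,numpy as np
for n in("scene","top"):
    im=camera(n); cv2.imwrite(f"pics/{n}0.png",cv2.resize(im[:,:,::-1],(800,600),interpolation=cv2.INTER_CUBIC)); np.save(f"pics/{n}0.npy",im)
    m=camera_model(n); print(n,{k:np.round(v,4).tolist() for k,v in m.items()})
print(monitor.read_state())
E
```

```text
pics
scene {'fx': 379.1279, 'fy': 379.1279, 'cx': 275.4982, 'cy': 210.125, 'R': [[0.3336, 0.9426, 0.0098], [0.8026, -0.2786, -0.5275], [-0.4945, 0.1839, -0.8495]], 't': [-0.1123, -0.349, 1.6019]}
top {'fx': 521.0073, 'fy': 521.0073, 'cx': 274.7366, 'cy': 211.0916, 'R': [[-0.0039, -0.9999, 0.011], [-0.9849, 0.0019, -0.1733], [0.1733, -0.0115, -0.9848]], 't': [-0.0759, 0.5726, 1.5553]}
{'t': 0.1, 'q': array([ 1.02669403e+00,  1.81485114e-01,  1.60786970e+00, -3.43171372e-05,
        1.35380387e+00, -2.06293846e-01]), 'joint_velocities': array([-0.00030487, -0.00297244, -0.0024818 , -0.00225958, -0.00242199,
        0.00162269]), 'effort': array([ 1.48064846e-03, -4.45880198e+01, -3.52237844e+01, -3.10562227e-04,
        4.18884694e-03, -5.93820502e-06]), 'tcp_pos': array([0.19030221, 0.54208501, 0.23048243]), 'eef_rot': array([-5.28005995e-01, -3.09635255e+00,  2.30767003e-03]), 'contact_force': array([ 1.02452616,  0.60246782, -0.36327345]), 'torque': array([ 0.00656458,  0.0450022 , -0.00082925]), 'grip_width': 0.08545662860582144}
```

View pics/scene0.png

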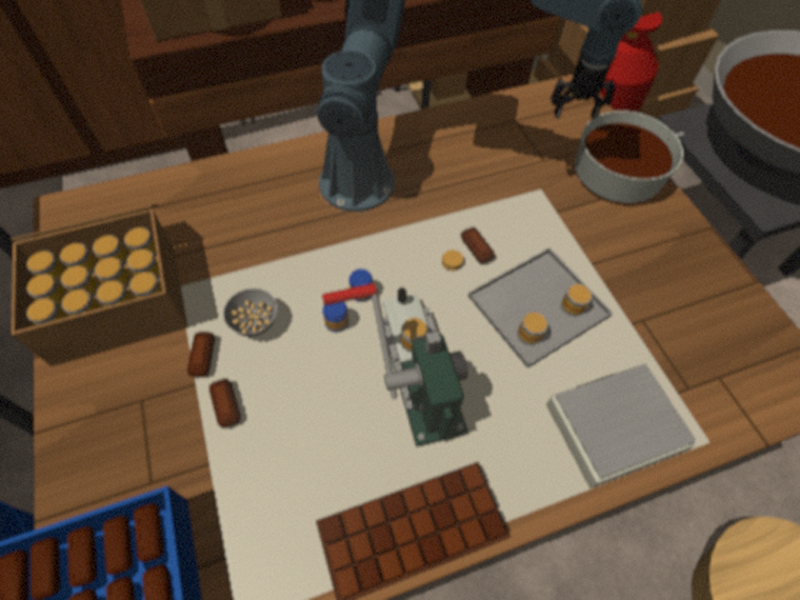

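View pics/top0.png

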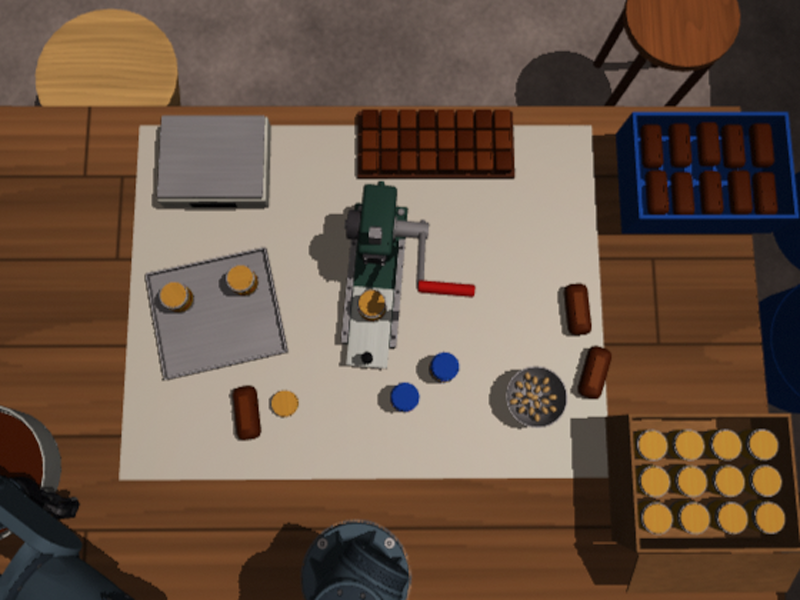

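Scene: press mid-table with knob at about top (367,358), the target tin's lid at (373,304), red grip at (419–474,289). The tray is on the left with two finished tins at (175,296) and (240,279). The two blue tins at (405,397) and (444,367) are decoys. The tin meant is the one in the nest.

```bash
cat > h.py <<'E'
import numpy as np,cv2
from cell import monitor,camera,camera_model
def ray(n,u,v,z):
    m=camera_model(n);R=np.array(m['R']);t=np.array(m['t'])
    d=R.T@np.array([(u-m['cx'])/m['fx'],(v-m['cy'])/m['fy'],1]);c=-R.T@t
    return c+d*(z-c[2])/d[2]
def proj(n,X):
    m=camera_model(n);p=np.array(m['R'])@np.array(X)+np.array(m['t'])
    return np.array([m['fx']*p[0]/p[2]+m['cx'],m['fy']*p[1]/p[2]+m['cy']])
def tri(a,b):
    # a,b: (name,u,v)
    A=[];B=[]
    for n,u,v in(a,b):
        p=ray(n,u,v,0);q=ray(n,u,v,.3);d=(q-p)/np.linalg.norm(q-p)
        P=np.eye(3)-np.outer(d,d);A.append(P);B.append(P@p)
    return np.linalg.lstsq(np.vstack(A),np.hstack(B),rcond=None)[0]
E
python3 - <<'E'
from h import *
for n in("scene","top"):
    im=np.load(f"pics/{n}0.npy");hsv=cv2.cvtColor(im,cv2.COLOR_RGB2HSV)
    for nm,lo,hi in(("yel",(14,120,60),(28,255,255)),("red",(0,200,110),(5,255,255)),("black",(0,0,0),(180,255,40)),("blue",(105,150,60),(125,255,255))):
        m=cv2.inRange(hsv,lo,hi)
        k,l,st,c=cv2.connectedComponentsWithStats(m)
        for i in range(1,k):
            x,y,w,h,a=st[i]
            if a>=12 and 120<y+h and (nm!="black" or (a<150)) and 80<x<430 and y<310:
                z={"yel":.061,"red":.299,"black":.086,"blue":.06}[nm]
                e=""
                if nm=="red":
                    p=cv2.minAreaRect(np.argwhere(l==i)[:,::-1].astype(np.float32));e=p
                print(n,nm,st[i].tolist(),c[i].round(1),ray(n,*c[i],z).round(4),e)
a=np.load("pics/top0.npy")[180:270,215:345];b=np.load("pics/scene0.npy")[180:320,210:340]
o=np.zeros((560,800,3),np.uint8);o[:360,:520]=0
A=cv2.resize(a,None,fx=3,fy=3,interpolation=cv2.INTER_CUBIC);B=cv2.resize(b,None,fx=3,fy=3,interpolation=cv2.INTER_CUBIC)
o[:270,:390]=A;o[:420,400:790]=B
cv2.imwrite("pics/crop1.png",o[:,:,::-1])
E
```

```text
scene yel [310, 175, 14, 14, 148] [316.4 181.6] [0.3931 0.1375 0.061 ] 
scene yel [124, 179, 10, 9, 29] [128.2 182.4] [ 0.1737 -0.5079  0.061 ] 
scene yel [398, 199, 16, 13, 146] [405.4 205.3] [0.5902 0.3933 0.061 ] 
scene yel [394, 208, 17, 12, 89] [400.3 214.7] [0.6185 0.3568 0.061 ] 
scene yel [367, 219, 15, 14, 156] [374.1 225.4] [0.6266 0.2515 0.061 ] 
scene yel [282, 223, 17, 14, 164] [290.1 229.5] [ 0.5479 -0.0233  0.061 ] 
scene yel [228, 224, 15, 6, 44] [235.1 227.1] [ 0.4784 -0.1951  0.061 ] 
scene yel [363, 229, 16, 11, 77] [369.4 235.3] [0.6556 0.2193 0.061 ] 
scene yel [281, 237, 8, 7, 30] [284.3 240.4] [ 0.58   -0.0558  0.061 ] 
scene black [258, 114, 5, 13, 16] [259.5 119.8] [0.0548 0.0314 0.086 ] 
scene blue [246, 190, 13, 9, 94] [251.8 194.1] [ 0.368  -0.1014  0.06  ] 
scene blue [227, 213, 14, 10, 96] [233.8 217.3] [ 0.4393 -0.1887  0.06  ] 
top yel [159, 186, 18, 17, 242] [167.6 193.9] [0.6248 0.2515 0.061 ] 
top yel [172, 192, 8, 13, 30] [177.2 199.3] [0.6077 0.2217 0.061 ] 
top yel [112, 198, 23, 20, 293] [122.5 206.6] [0.5854 0.3879 0.061 ] 
top yel [251, 203, 1
[... 1428 characters left out ...]
545 -0.1727  0.299 ] ((312.02459716796875, 201.2295379638672), (38.65876388549805, 6.790180683135986), 5.19442892074585)
top black [251, 124, 21, 1, 21] [261. 124.] [ 0.8406 -0.0356  0.086 ] 
top black [132, 142, 34, 3, 100] [148.5 143. ] [0.7795 0.3103 0.086 ] 
top black [395, 200, 9, 34, 115] [397.7 217.9] [ 0.5445 -0.4475  0.086 ] 
top black [405, 243, 12, 36, 123] [409.2 262.1] [ 0.4114 -0.476   0.086 ] 
top black [253, 247, 8, 8, 46] [256.1 250.2] [ 0.4483 -0.0213  0.086 ] 
top black [164, 289, 5, 18, 27] [165.7 297.7] [0.3099 0.2422 0.086 ] 
top blue [302, 247, 19, 20, 286] [311.1 256.2] [ 0.4322 -0.1867  0.06  ] 
top blue [274, 268, 19, 20, 299] [283.  277.6] [ 0.3684 -0.1014  0.06  ]
```

View pics/crop1.png

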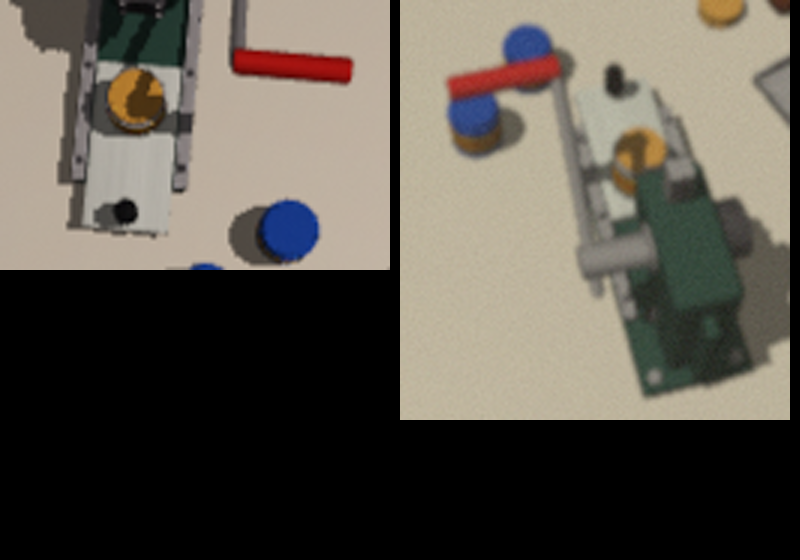

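```bash
cat >> h.py <<'E'
from scipy.spatial.transform import Rotation as Ro
def need(p,jaw=None):
    s=monitor.read_state();R=Ro.from_rotvec(s['eef_rot']);M=R.as_matrix()
    d=M.T@(np.array(p)-s['tcp_pos'])/.04
    j=np.degrees(np.arctan2(M[1,1],M[0,1]))
    out="shares xyz %s jaw %.1f tilt %.2f t %.1f"%(d.round(2),j,np.degrees(np.arccos(-M[2,2])),s['t'])
    if jaw is not None: out+=" turnz rows of 6deg: %.2f"%((j-jaw)/6)
    print(out)
E
python3 - <<'E'
from h import *
lt=ray("top",260,212.2,.1);kt=ray("top",256.1,250.2,.086)
ls=ray("scene",400*0+210+ (640-400)/3,180+148/3,.1)
print("lid",lt,ls,"knob",kt,np.linalg.norm((lt-kt)[:2]),np.degrees(np.arctan2(*(lt-kt)[1::-1])))
g1=ray("top",215+238/3,180+61/3,.299);g2=ray("top",215+350/3,180+70/3,.299)
print("grip",g1,g2,np.degrees(np.arctan2(*(g1-g2)[1::-1]))-90, np.linalg.norm(g1-g2))
# press long edges in top view (base, z~.05 rails): plate left edge
im=np.load("pics/top0.npy")
c=[ray("top",u/1.42857,v/1.42857,.022) for u,v in((147,273),(266,249),(287,351),(165,378))]
c=np.array(c);ctr=c.mean(0);print(c.round(3),ctr,[np.linalg.norm(c[i]-c[(i+1)%4]).round(3) for i in range(4)])
x=(c[0]+c[1]-c[2]-c[3])[:2];yaw=np.arctan2(x[1],x[0]);y=(c[0]+c[3]-c[1]-c[2])[:2];print("tray yaw",np.degrees(yaw),np.degrees(np.arctan2(y[1],y[0]))-90)
a=np.deg2rad(-5.1);X=np.array([np.cos(a),np.sin(a)]);Y=np.array([-X[1],X[0]])
o=lt[:2]+.11*X
for n,p in(("origin",(0,0)),("griprest",(-.106,-.14)),("gripdown",(-.148,-.14)),("knobin",(-.112,0)),("knobout",(-.222,0))): print(n,(o+p[0]*X+p[1]*Y).round(4))
E
```

```text
lid [ 0.56037089 -0.0329789   0.1       ] [ 0.56686231 -0.03262196  0.1       ] knob [ 0.4481903  -0.02127097  0.086     ] 0.11278989917090831 -5.95820445528966
grip [ 0.55702033 -0.12586075  0.299     ] [ 0.54888389 -0.2231727   0.299     ] -4.77949275208141 0.09765151067063162
[[0.642 0.463 0.022]
 [0.696 0.202 0.022]
 [0.469 0.151 0.022]
 [0.411 0.412 0.022]] [0.55477297 0.30704743 0.022     ] [np.float64(0.266), np.float64(0.233), np.float64(0.267), np.float64(0.236)]
tray yaw 12.55570227340035 12.094169400573932
origin [ 0.6699 -0.0428]
griprest [ 0.5519 -0.1728]
gripdown [ 0.5101 -0.169 ]
knobin [ 0.5584 -0.0328]
knobout [ 0.4488 -0.023 ]
```

>>> arm_command --plan "0 0 0 0 0 1;0 0 0 0 0 1;0 0 0 0 0 1;0 0 0 0 0 1;0 0 0 0 0 1;0 0 0 0 0 1;0 0 0 0 0 1;0 0 0 0 0 1;0 0 0 0 0 1;0 0 0 0 0 1" --hand 0.3

```text
t: 0.93
tcp_pos: [0.1904, 0.5422, 0.2307]
eef_rot: [2.012, 2.413, -0.002]
contact_force: [0.8, 1.1, -0.1]
grip_width: 0.0556
```

>>> arm_command --plan "0 0 0 0 0 1;0 0 0 0 0 1;0 0 0 0 0 0.65;-0.8 0.48 0 0 0 0;-0.8 0.48 0 0 0 0;-0.8 0.48 0 0 0 0;-0.8 0.48 0 0 0 0;-0.8 0.48 0 0 0 0;-0.8 0.48 0 0 0 0;-0.8 0.48 0 0 0 0"

```text
t: 1.77
tcp_pos: [0.3039, 0.3055, 0.231]
eef_rot: [-2.32, -2.118, 0.0]
contact_force: [1.3, 0.2, 0.5]
grip_width: 0.0557
```

>>> arm_command --plan "-0.8 0.48 0 0 0 0;-0.8 0.48 0 0 0 0;-0.8 0.48 0 0 0 0;-0.8 0.48 0 0 0 0;-0.8 0.48 0 0 0 0;-0.8 0.48 0 0 0 0;-0.8 0.48 0 0 0 0;-0.8 0.48 0.3 0 0 0;-0.8 0.3 0.3 0 0 0;0 0 0 0 0 0"

```text
t: 2.6
tcp_pos: [0.4426, 0.0003, 0.2052]
eef_rot: [-2.326, -2.111, 0.005]
contact_force: [-0.3, -0.6, -1.1]
grip_width: 0.0559
```

```bash
python3 - <<'E'
from h import *
need([.4485,-.022,.055],-5.2)
E
```

```text
shares xyz [-0.54  0.21  3.75] jaw -5.5 tilt 0.17 t 2.6 turnz rows of 6deg: -0.06
```

>>> arm_command --plan "-0.27 0.1 0.3 0 0 0;-0.27 0.11 0.45 0 0 0;0 0 0.6 0 0 0;0 0 0.6 0 0 0;0 0 0.6 0 0 0;0 0 0.6 0 0 0;0 0 0.4 0 0 0;0 0 0.2 0 0 0;0 0 0 0 0 0"

```text
t: 3.35
tcp_pos: [0.4471, -0.0163, 0.0556]
eef_rot: [-2.318, -2.115, 0.003]
contact_force: [0.2, -0.0, 0.7]
grip_width: 0.0555
```

>>> arm_command --plan "0 0 0 0 0 0;0 0 0 0 0 0;0 0 0 0 0 0;0 0 0 0 0 0;0 0 0 0 0 0;0 0 0 0 0 0" --hand -0.5

```text
t: 3.85
tcp_pos: [0.4528, -0.0177, 0.0594]
eef_rot: [2.316, 2.112, 0.009]
contact_force: [10.5, 1.4, -7.6]
grip_width: 0.0222
```

```bash
python3 - <<'E'
from h import *
need([.5584,-.0325,.055],-5.2)
E
```

```text
shares xyz [-0.13  2.66  0.13] jaw -5.3 tilt 0.52 t 3.9 turnz rows of 6deg: -0.01
```

```bash
python3 - <<'E'
from h import *
a=camera("top")[170:270,205:335];b=camera("scene")[170:270,220:350]
f=lambda a:cv2.resize(a,(400,308),interpolation=cv2.INTER_CUBIC)
cv2.imwrite("pics/c2.png",np.hstack([f(a),f(b)])[:,:,::-1])
print(monitor.read_state()['contact_force'],monitor.read_state()['tcp_pos'])
E
```

```text
[11.32835176  1.60336603 -7.81945821] [ 0.45274832 -0.01768631  0.05935881]
```

View pics/c2.png

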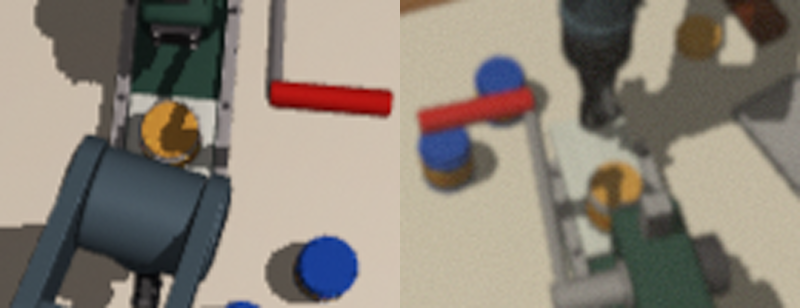

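>>> arm_command --plan "-0.02 0.15 0 0 0 0;-0.02 0.25 0 0 0 0;-0.02 0.3 0 0 0 0;-0.02 0.3 0 0 0 0;-0.02 0.3 0 0 0 0;-0.02 0.3 0 0 0 0;0 0.3 0 0 0 0;0 0.3 0 0 0 0;0 0.25 0 0 0 0;0 0.1 0 0 0 0"

```text
t: 4.78
tcp_pos: [0.5519, -0.0266, 0.0593]
eef_rot: [-2.318, -2.115, -0.01]
contact_force: [-1.6, 20.9, 11.0]
grip_width: 0.0222
```

>>> arm_command --plan "0 0 0 0 0 0;0 0.05 0 0 0 0;0 0.05 0 0 0 0;0 0.05 0 0 0 0;0 0 0 0 0 0"

```text
t: 5.2
tcp_pos: [0.5572, -0.0272, 0.0593]
eef_rot: [-2.318, -2.116, -0.01]
contact_force: [1.2, 20.8, 7.9]
grip_width: 0.0222
```

>>> arm_command --plan "0.06 0.05 0 0 0 0;0.05 0.05 0 0 0 0;0 0.05 0 0 0 0;0 0 0 0 0 0"

```text
t: 5.53
tcp_pos: [0.5624, -0.0274, 0.0593]
eef_rot: [-2.32, -2.117, 0.0]
contact_force: [-6.1, 3.2, 10.9]
grip_width: 0.0226
```

>>> arm_command --plan "0 0.05 0 0 0 0;0 0 0 0 0 0"

```text
t: 5.7
tcp_pos: [0.5624, -0.0274, 0.0592]
eef_rot: [-2.317, -2.115, 0.005]
contact_force: [-15.6, 3.0, 18.9]
grip_width: 0.0225
```

>>> arm_command --plan "0 -0.05 0 0 0 0;0 0 0 0 0 0;0 0 0 0 0 0;0 0 0 0 0 0;0 0 0 0 0 0;0 0 -0.3 0 0 0;0 0 -0.8 0 0 0;0 0 -1 0 0 0;0 0 -1 0 0 0;0 0 -1 0 0 0" --hand 0.2

```text
t: 6.53
tcp_pos: [0.5619, -0.0278, 0.2238]
eef_rot: [2.321, 2.117, 0.0]
contact_force: [0.6, -0.5, -0.0]
grip_width: 0.051
```

>>> arm_command --plan "0 0 -1 0 0 0;0 0 -1 0 0 0;0 0 -1 0 0 0;0 0 -0.6 0 0 0;-0.5 0 0 0 0 0;-0.9 0 0 0 0 0;-0.9 0 0 0 0 0;-0.7 0 0 0 0 0;-0.3 0 0 0 0 0;0 0 0 0 0 0" --hand -0.58

```text
t: 7.37
tcp_pos: [0.5496, -0.1619, 0.3657]
eef_rot: [2.325, 2.113, -0.001]
contact_force: [0.1, 1.2, -0.4]
grip_width: 0.0179
```

```bash
python3 - <<'E'
from h import *
need([.557,-.173,.311],-5.2)
im=camera("top");np.save("pics/t3.npy",im)
hsv=cv2.cvtColor(im,cv2.COLOR_RGB2HSV)
cv2.imwrite("pics/c3.png",np.hstack([cv2.resize(im[160:260,220:350],(400,308)),cv2.resize(camera("scene")[150:250,210:340],(400,308))])[:,:,::-1])
E
```

```text
shares xyz [-0.26  0.21  1.37] jaw -5.5 tilt 0.03 t 7.4 turnz rows of 6deg: -0.04
```

View pics/c3.png

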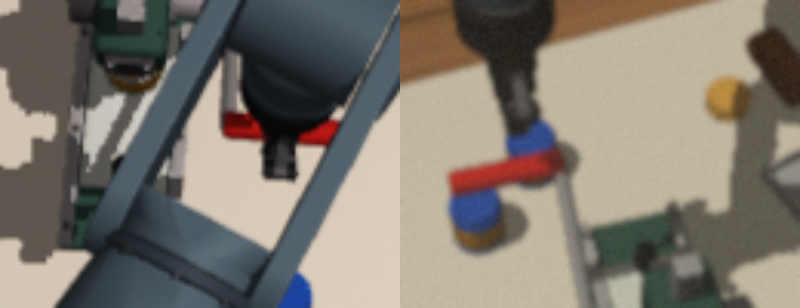

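```bash
python3 - <<'E'
from h import *
s=monitor.read_state();print(s['tcp_pos'])
for p in (s['tcp_pos'],s['tcp_pos']+[0,0,.05],s['tcp_pos']+[0,0,.1],[.557,-.173,.299]):
    a=proj("top",p);b=proj("scene",p);print(a.round(1),((a-[220,160])*3.08).round(0),b.round(1),((b-[210,150])*3.08).round(0))
E
```

```text
[ 0.55010112 -0.1591054   0.36566529]
[309.  197.8] [274. 117.] [246.7 188.7] [113. 119.]
[310.6 193.7] [279. 104.] [245.6 177.2] [110.  84.]
[312.4 189.2] [284.  90.] [244.4 164.6] [106.  45.]
[312.4 200.3] [285. 124.] [243.9 206. ] [105. 172.]
```

```bash
python3 - <<'E'
from h import *
im=np.load("pics/t3.npy")
s=camera("scene")
p=monitor.read_state()['tcp_pos']
o=[]
for n,i in(("top",im),("scene",s)):
    a=proj(n,p);u,v=int(a[0]),int(a[1])
    c=cv2.resize(i[v-40:v+40,u-26:u+26],(390,600),interpolation=cv2.INTER_CUBIC)
    cv2.circle(c,(int((a[0]-u+26)*7.5),int((a[1]-v+40)*7.5)),4,(0,255,0),2);o.append(c)
cv2.imwrite("pics/c4.png",np.hstack(o)[:,:,::-1])
E
```

```text
(no output)
```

View pics/c4.png

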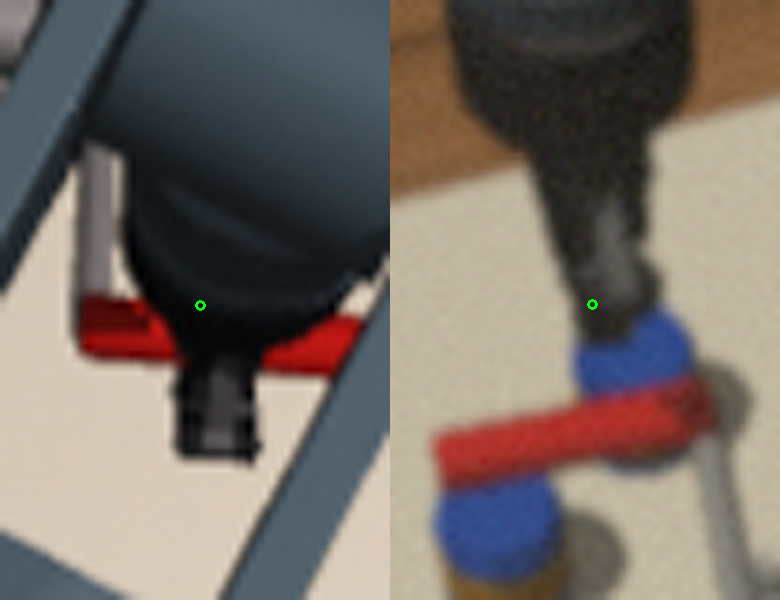

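>>> arm_command --plan "-0.13 0.1 0.1 0 0 0;-0.13 0.1 0.3 0 0 0;0 0 0.4 0 0 0;0 0 0.3 0 0 0;0 0 0.1 0 0 0;0 0 0 0 0 0"

```text
t: 8.02
tcp_pos: [0.5565, -0.1697, 0.315]
eef_rot: [-2.318, -2.115, 0.002]
contact_force: [-0.0, 0.3, -0.1]
grip_width: 0.018
```

>>> arm_command --plan "0 0 0.1 0 0 0;0 0 0.1 0 0 0;0 0 0.05 0 0 0;0 0 0 0 0 0"

```text
t: 8.35
tcp_pos: [0.5571, -0.1705, 0.3082]
eef_rot: [2.32, 2.117, -0.0]
contact_force: [-0.3, 0.6, 5.4]
grip_width: 0.0179
```

```bash
python3 - <<'E'
from h import *
need([.557,-.173,.307],-5.2)
for n in("top","scene"):
    im=camera(n);hsv=cv2.cvtColor(im,cv2.COLOR_RGB2HSV);m=cv2.inRange(hsv,(0,200,60),(5,255,255));m[:150]=0;m[260:]=0
    p=np.argwhere(m[:,200:345]);print(n,p.min(0)+[0,200],p.max(0)+[0,200])
E
```

```text
shares xyz [-0.06  0.    0.03] jaw -5.3 tilt 0.04 t 8.3 turnz rows of 6deg: -0.01
top [197 293] [206 330]
scene [205 237] [205 238]
```

>>> arm_command --plan "0 -0.15 0.19 0 0 0;0 -0.15 0.19 0 0 0;0 -0.13 0.2 0 0 0;0 -0.13 0.2 0 0 0;0 -0.11 0.21 0 0 0;0 -0.11 0.21 0 0 0;0 0 0 0 0 0"

```text
t: 9.03
tcp_pos: [0.5242, -0.1676, 0.2585]
eef_rot: [-2.319, -2.115, 0.004]
contact_force: [-5.6, -0.1, 7.2]
grip_width: 0.0177
```

>>> arm_command --plan "0 -0.09 0.22 0 0 0;0 -0.09 0.22 0 0 0;0 -0.07 0.23 0 0 0;0 -0.07 0.23 0 0 0;0 -0.04 0.23 0 0 0;0 -0.04 0.23 0 0 0;0 -0.02 0.24 0 0 0;0 -0.02 0.24 0 0 0;0 0 0 0 0 0"

```text
t: 9.78
tcp_pos: [0.5071, -0.1659, 0.1843]
eef_rot: [-2.319, -2.115, 0.003]
contact_force: [-5.8, 0.2, 4.5]
grip_width: 0.0182
```

```bash
python3 - <<'E'
from h import *
s=monitor.read_state();print(s['tcp_pos'],s['contact_force'])
im=camera("scene");im2=camera("top");cv2.imwrite("pics/c5.png",np.hstack([cv2.resize(im2[160:260,220:350],(400,308)),cv2.resize(im[170:270,210:340],(400,308))])[:,:,::-1])
E
```

```text
[ 0.50707748 -0.16593077  0.18430491] [-5.84097405  0.19215111  4.50118021]
```

View pics/c5.png

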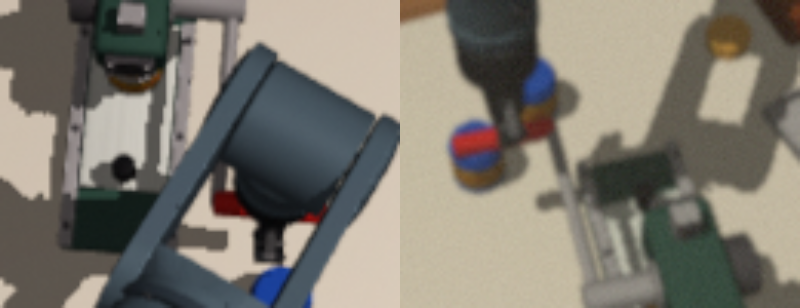

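>>> arm_command --plan "0 0.01 0.24 0 0 0;0 0.01 0.24 0 0 0;0 0.03 0.23 0 0 0;0 0.03 0.23 0 0 0;0 0.04 0.15 0 0 0;0 0 0 0 0 0"

```text
t: 10.38
tcp_pos: [0.511, -0.1661, 0.1409]
eef_rot: [-2.317, -2.114, 0.006]
contact_force: [-10.8, -0.2, 3.7]
grip_width: 0.0179
```

>>> arm_command --plan "0 0.03 0.1 0 0 0;0 0.03 0.1 0 0 0;0 0 0 0 0 0"

```text
t: 10.63
tcp_pos: [0.5128, -0.1662, 0.1331]
eef_rot: [-2.316, -2.114, 0.007]
contact_force: [-13.5, 0.3, 4.0]
grip_width: 0.0178
```

>>> arm_command --plan "0 0 0.1 0 0 0;0 0 0.1 0 0 0;0 0 0 0 0 0"

```text
t: 10.88
tcp_pos: [0.5145, -0.1664, 0.1264]
eef_rot: [-2.319, -2.116, 0.003]
contact_force: [-10.2, 2.3, 9.4]
grip_width: 0.0181
```

>>> arm_command --plan "0 0 0.08 0 0 0;0 0 0.08 0 0 0;0 0 0 0 0 0"

```text
t: 11.13
tcp_pos: [0.5156, -0.1666, 0.1218]
eef_rot: [-2.32, -2.117, 0.001]
contact_force: [-11.1, 4.6, 19.1]
grip_width: 0.0177
```

>>> arm_command --plan "0 0 0.06 0 0 0;0 0 0.06 0 0 0;0 0 0 0 0 0"

```text
t: 11.38
tcp_pos: [0.5166, -0.1668, 0.1185]
eef_rot: [2.32, 2.117, 0.001]
contact_force: [-12.2, 5.0, 26.2]
grip_width: 0.0175
```

```bash
python3 - <<'E'
from h import *
s=monitor.read_state();print(s['tcp_pos'],s['contact_force'])
im=camera("scene");im2=camera("top");cv2.imwrite("pics/c6.png",np.hstack([cv2.resize(im2[150:250,220:350],(400,308)),cv2.resize(im[170:270,210:340],(400,308))])[:,:,::-1])
E
```

```text
[ 0.51660908 -0.16678356  0.11851727] [-12.21828321   4.98599908  26.21118664]
```

View pics/c6.png

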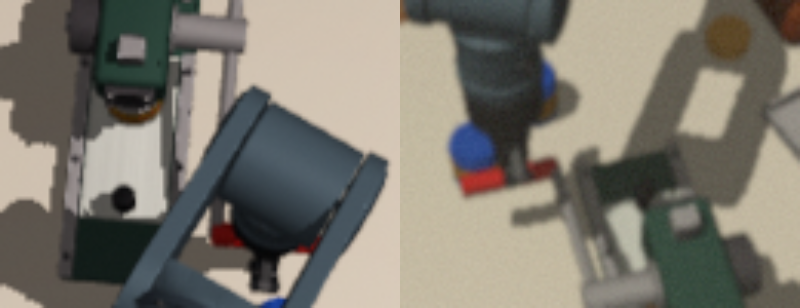

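>>> arm_command --plan "0 0 -0.1 0 0 0;0 0 -0.1 0 0 0;0 0 -0.1 0 0 0;0 0 -0.1 0 0 0;0 -0.025 -0.11 0 0 0;0 -0.025 -0.11 0 0 0;0 -0.025 -0.11 0 0 0;0 -0.025 -0.11 0 0 0;0 -0.014 -0.12 0 0 0;0 -0.014 -0.12 0 0 0"

```text
t: 12.32
tcp_pos: [0.5094, -0.1659, 0.1585]
eef_rot: [-2.319, -2.116, 0.003]
contact_force: [-5.6, 0.5, 3.7]
grip_width: 0.018
```

>>> arm_command --plan "0 -0.014 -0.12 0 0 0;0 -0.014 -0.12 0 0 0;0 -0.002 -0.12 0 0 0;0 -0.002 -0.12 0 0 0;0 -0.002 -0.12 0 0 0;0 -0.002 -0.12 0 0 0;0 0.01 -0.12 0 0 0;0 0.01 -0.12 0 0 0;0 0.01 -0.12 0 0 0;0 0.01 -0.12 0 0 0"

```text
t: 13.15
tcp_pos: [0.5115, -0.1663, 0.2069]
eef_rot: [2.32, 2.116, 0.002]
contact_force: [-0.7, 1.6, 4.3]
grip_width: 0.0178
```

>>> arm_command --plan "0 0.021 -0.12 0 0 0;0 0.021 -0.12 0 0 0;0 0.021 -0.12 0 0 0;0 0.021 -0.12 0 0 0;0 0.033 -0.115 0 0 0;0 0.033 -0.115 0 0 0;0 0.033 -0.115 0 0 0;0 0.033 -0.115 0 0 0;0 0.045 -0.11 0 0 0;0 0.045 -0.11 0 0 0"

```text
t: 13.98
tcp_pos: [0.5231, -0.1674, 0.2529]
eef_rot: [-2.321, -2.117, 0.0]
contact_force: [-0.3, -0.3, 3.5]
grip_width: 0.0184
```

>>> arm_command --plan "0 0.045 -0.11 0 0 0;0 0.045 -0.11 0 0 0;0 0.055 -0.105 0 0 0;0 0.055 -0.105 0 0 0;0 0.055 -0.105 0 0 0;0 0.055 -0.105 0 0 0;0 0.065 -0.1 0 0 0;0 0.065 -0.1 0 0 0;0 0.065 -0.1 0 0 0;0 0.065 -0.1 0 0 0"

```text
t: 14.82
tcp_pos: [0.546, -0.1694, 0.2944]
eef_rot: [-2.321, -2.117, -0.0]
contact_force: [0.2, -0.1, 3.3]
grip_width: 0.0177
```

>>> arm_command --plan "0 0.07 -0.09 0 0 0;0 0.07 -0.09 0 0 0;0 0.07 -0.08 0 0 0;0 0.04 -0.05 0 0 0;0 0 0 0 0 0"

```text
t: 15.23
tcp_pos: [0.5562, -0.1704, 0.3071]
eef_rot: [2.32, 2.117, 0.001]
contact_force: [0.6, -0.2, 3.8]
grip_width: 0.0179
```

Almost at rest; rise slowly off it, then go up and back over to the knob.

>>> arm_command --plan "0 0.01 -0.03 0 0 0;0 0.01 -0.03 0 0 0;0 0 -0.03 0 0 0;0 0 -0.03 0 0 0;0 0 -0.05 0 0 0;0 0 -0.1 0 0 0;0 0 -0.3 0 0 0;0 0 -0.6 0 0 0;0 0 -0.6 0 0 0;0 0 0 0 0 0"

```text
t: 16.07
tcp_pos: [0.5581, -0.1712, 0.3842]
eef_rot: [2.314, 2.111, 0.005]
contact_force: [-0.1, -0.1, 1.3]
grip_width: 0.0178
```

```bash
python3 - <<'E'
from h import *
print(monitor.read_state()['contact_force'])
need([.5615,-.033,.368],-5.2)
need([.5615,-.033,.0585],-5.2)
im=camera("top");hsv=cv2.cvtColor(im,cv2.COLOR_RGB2HSV);m=cv2.inRange(hsv,(0,200,110),(5,255,255));m[:150]=0;m[260:]=0
p=np.argwhere(m[:,200:345]);print(p.min(0)+[0,200],p.max(0)+[0,200])
E
```

```text
[-0.1199703  -0.13909448  1.30407627]
shares xyz [ 3.45 -0.24  0.39] jaw -5.2 tilt 0.55 t 16.1 turnz rows of 6deg: -0.01
shares xyz [ 3.48 -0.3   8.13] jaw -5.2 tilt 0.55 t 16.1 turnz rows of 6deg: -0.01
[197 293] [206 331]
```

>>> arm_command --plan "0.5 0 0 0 0 0;0.9 -0.1 0 0 0 0;0.9 -0.1 0 0 0 0;0.8 0 0 0 0 0;0.33 0 0 0 0 0;0 0 0.5 0 0 0;0 0 0.9 0 0 0;0 0 0.9 0 0 0;0 0 0.9 0 0 0;0 0 0.9 0 0 0" --hand 0.3

```text
t: 16.95
tcp_pos: [0.5608, -0.0333, 0.2117]
eef_rot: [2.321, 2.117, -0.0]
contact_force: [0.5, 0.3, -0.5]
grip_width: 0.0553
```

```bash
python3 - <<'E'
from h import *
need([.562,-.032,.0585],-5.2)
E
```

```text
shares xyz [0.04 0.03 3.83] jaw -5.2 tilt 0.03 t 16.9 turnz rows of 6deg: -0.01
```

>>> arm_command --plan "0.04 0.03 0.6 0 0 0;0 0 0.8 0 0 0;0 0 0.8 0 0 0;0 0 0.8 0 0 0;0 0 0.5 0 0 0;0 0 0.3 0 0 0;0 0 0.05 0 0 0;0 0 0 0 0 0"

```text
t: 17.62
tcp_pos: [0.5623, -0.0318, 0.059]
eef_rot: [-2.321, -2.117, 0.001]
contact_force: [-0.6, 0.0, 0.6]
grip_width: 0.0558
```

>>> arm_command --plan "0 0 0 0 0 0;0 0 0 0 0 0;0 0 0 0 0 0;0 0 0 0 0 0;0 0 0 0 0 0;0 0 0 0 0 0" --hand -0.48

```text
t: 18.12
tcp_pos: [0.562, -0.0317, 0.0611]
eef_rot: [-2.32, -2.118, 0.002]
contact_force: [-8.0, 0.0, 7.7]
grip_width: 0.0228
```

>>> arm_command --plan "0 -0.15 0 0 0 0;0 -0.25 0 0 0 0;0 -0.3 0 0 0 0;0 -0.3 0 0 0 0;0 -0.3 0 0 0 0;0 -0.3 0 0 0 0;0 -0.3 0 0 0 0;0 -0.3 0 0 0 0;0 -0.25 0 0 0 0;0 -0.15 0 0 0 0"

```text
t: 18.95
tcp_pos: [0.4598, -0.0226, 0.061]
eef_rot: [2.318, 2.115, 0.003]
contact_force: [2.4, -0.4, 4.7]
grip_width: 0.0225
```

>>> arm_command --plan "0 -0.1 0 0 0 0;0 -0.06 0 0 0 0;0 -0.05 0 0 0 0;0 0 0 0 0 0"

```text
t: 19.28
tcp_pos: [0.4524, -0.0219, 0.061]
eef_rot: [2.318, 2.114, 0.004]
contact_force: [1.6, -0.3, 7.4]
grip_width: 0.0229
```

>>> arm_command --plan "0 -0.06 0 0 0 0;0 0 0 0 0 0"

```text
t: 19.45
tcp_pos: [0.4523, -0.0219, 0.0611]
eef_rot: [2.315, 2.111, 0.01]
contact_force: [13.7, -0.1, -4.1]
grip_width: 0.0227
```

>>> arm_command --plan "0 0.06 0 0 0 0;0 0 0 0 0 0;0 0 0 0 0 0;0 0 0 0 0 0;0 0 0 0 0 0;0 0 -0.3 0 0 0;0 0 -0.7 0 0 0;0 0 -0.9 0 0 0;0 0 -0.9 0 0 0;0 0 0 0 0 0" --hand 0.2

```text
t: 20.28
tcp_pos: [0.4544, -0.0224, 0.1781]
eef_rot: [2.313, 2.111, 0.009]
contact_force: [1.5, -0.7, 0.2]
grip_width: 0.051
```

```bash
python3 - <<'E'
from h import *
need([.5638,-.0325,.048],-5.2)
im=camera("scene");im2=camera("top");f=lambda a:cv2.resize(a,(400,400),interpolation=cv2.INTER_CUBIC)
cv2.imwrite("pics/c7.png",np.hstack([f(im2[170:250,220:300]),f(im[180:260,245:325])])[:,:,::-1])
E
```

```text
shares xyz [0.01 2.71 3.28] jaw -5.2 tilt 0.64 t 20.3 turnz rows of 6deg: -0.01
```

View pics/c7.png

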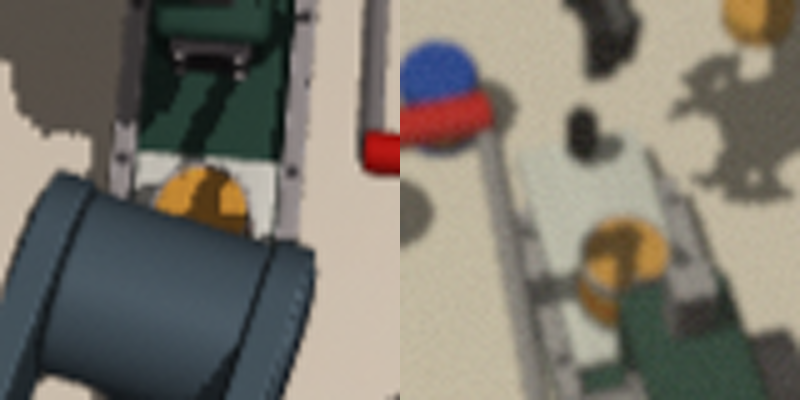

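>>> arm_command --plan "0 0.5 0 0 0 0;0 0.9 0 0 0 0;0 0.9 0 0 0 0;0 0.41 0 0 0 0;0 0 0.4 0 0 0;0 0 0.7 0 0 0;0 0 0.6 0 0 0;0 0 0 0 0 0" --hand 1

```text
t: 21.05
tcp_pos: [0.5531, -0.0298, 0.0961]
eef_rot: [-2.313, -2.11, 0.011]
contact_force: [-2.1, 1.5, -0.4]
grip_width: 0.0855
```

```bash
python3 - <<'E'
from h import *
print(ray("scene",290,230,.093))
need([.5638,-.0325,.048],-5.2)
E
```

```text
[ 0.56566138 -0.03185298  0.093     ]
shares xyz [-0.04  0.29  1.2 ] jaw -5.3 tilt 0.75 t 21.1 turnz rows of 6deg: -0.01
```

>>> arm_command --plan "-0.03 0.15 0 0 0 0;0 0.14 0 0 0 0;0 0 0.2 0 0 0;0 0 0.4 0 0 0;0 0 0.4 0 0 0;0 0 0.2 0 0 0;0 0 0 0 0 0"

```text
t: 21.63
tcp_pos: [0.57, -0.0335, 0.0549]
eef_rot: [-2.321, -2.117, 0.0]
contact_force: [-0.3, -0.5, -0.7]
grip_width: 0.0855
```

>>> arm_command --plan "0.03 -0.08 0.1 0 0 0;0 -0.07 0.07 0 0 0;0 0 0 0 0 0"

```text
t: 21.88
tcp_pos: [0.5639, -0.0316, 0.0488]
eef_rot: [2.321, 2.117, 0.0]
contact_force: [-0.6, 0.4, -0.2]
grip_width: 0.0855
```

>>> arm_command --plan "0 0 0 0 0 0;0 0 0 0 0 0;0 0 0 0 0 0;0 0 0 0 0 0;0 0 0 0 0 0;0 0 0 0 0 0" --hand -1

```text
t: 22.38
tcp_pos: [0.5649, -0.0319, 0.0495]
eef_rot: [2.32, 2.116, 0.002]
contact_force: [0.3, 0.1, 5.6]
grip_width: 0.0589
```

>>> arm_command --plan "0 0 -0.1 0 0 0;0 0 -0.2 0 0 0;0 0 -0.4 0 0 0;0 0 -0.6 0 0 0;0 0 -0.7 0 0 0;0 0 -0.7 0 0 0;0 0 -0.5 0 0 0;0.2 -0.2 -0.2 0 0 0;0.4 -0.3 0 0 0 0;0.6 -0.3 0 0 0 0"

```text
t: 23.22
tcp_pos: [0.5365, 0.0181, 0.1856]
eef_rot: [2.322, 2.114, 0.001]
contact_force: [-0.9, -0.0, -3.6]
grip_width: 0.0594
```

>>> arm_command --plan "0.7 -0.2 0 0 0 0;0.7 -0.2 0 0 0 0;0.7 -0.2 0 0 0 0;0.7 -0.2 0 0 0 0;0.7 -0.2 0 0 0 0;0.7 -0.2 0 0 0 0;0.7 -0.1 0 0 0 0;0.7 -0.1 0 0 0 0;0.6 -0.1 0 0 0 0;0.3 -0.08 0 0 0 0"

```text
t: 24.05
tcp_pos: [0.4964, 0.2862, 0.1844]
eef_rot: [-2.318, -2.119, 0.0]
contact_force: [-0.8, -0.8, -2.4]
grip_width: 0.0588
```

>>> arm_command --plan "0.1 0 0 0 0 -0.4;0 0 0 0 0 -0.5;0 0 0 0 0 -0.5;0 0 0 0 0 -0.5;0 0 0 0 0 -0.5;0 0 0 0 0 -0.5;0 0 0 0 0 0"

```text
t: 24.63
tcp_pos: [0.4974, 0.2871, 0.1843]
eef_rot: [-1.972, -2.445, 0.002]
contact_force: [-0.7, -0.6, -3.1]
grip_width: 0.0587
```

```bash
python3 - <<'E'
from h import *
need([.507,.296,.0225],12.3)
im=camera("scene");im2=camera("top");f=lambda a:cv2.resize(a,(400,400),interpolation=cv2.INTER_CUBIC)
cv2.imwrite("pics/c8.png",np.hstack([f(im2[165:275,95:205]),f(im[150:260,320:430])])[:,:,::-1])
E
```

```text
shares xyz [0.17 0.29 4.04] jaw 12.2 tilt 0.07 t 24.6 turnz rows of 6deg: -0.01
```

View pics/c8.png

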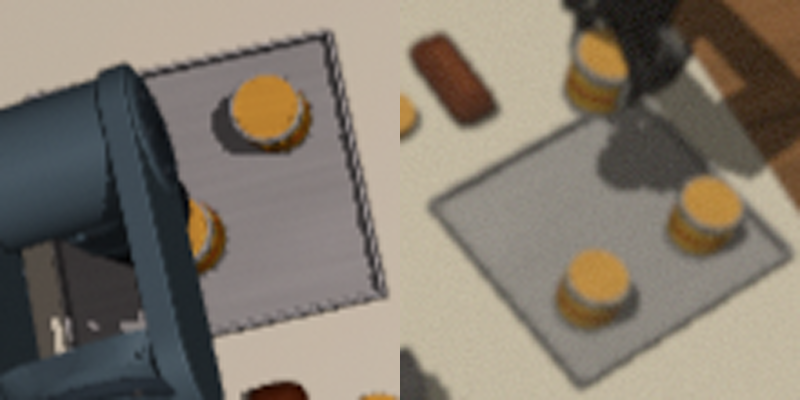

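The tin is held upright at scene-crop (600,70) with its lid home, over the free half of the tray. I'm going down slowly.

>>> arm_command --plan "0.17 0.29 0.2 0 0 0;0 0 0.5 0 0 0;0 0 0.6 0 0 0;0 0 0.6 0 0 0;0 0 0.6 0 0 0;0 0 0.5 0 0 0;0 0 0.35 0 0 0;0 0 0.2 0 0 0;0 0 0 0 0 0"

```text
t: 25.48
tcp_pos: [0.5062, 0.2961, 0.0404]
eef_rot: [-1.974, -2.441, 0.005]
contact_force: [-0.2, -0.5, -3.1]
grip_width: 0.0594
```

>>> arm_command --plan "0 0 0.1 0 0 0;0 0 0.1 0 0 0;0 0 0.08 0 0 0;0 0 0.05 0 0 0;0 0 0 0 0 0;0 0 0 0 0 0"

```text
t: 25.98
tcp_pos: [0.5078, 0.2969, 0.0295]
eef_rot: [1.974, 2.444, 0.0]
contact_force: [0.1, 0.2, -2.8]
grip_width: 0.0588
```

>>> arm_command --plan "0 0 0.05 0 0 0;0 0 0.05 0 0 0;0 0 0.03 0 0 0;0 0 0.03 0 0 0;0 0 0 0 0 0"

```text
t: 26.4
tcp_pos: [0.5074, 0.2968, 0.0225]
eef_rot: [-1.974, -2.444, 0.001]
contact_force: [1.5, 0.2, -3.3]
grip_width: 0.0591
```

>>> arm_command --plan "0 0 0.03 0 0 0;0 0 0 0 0 0"

```text
t: 26.57
tcp_pos: [0.5077, 0.2968, 0.0216]
eef_rot: [1.974, 2.444, 0.0]
contact_force: [1.0, 0.3, -2.8]
grip_width: 0.059
```

>>> arm_command --plan "0 0 0.03 0 0 0;0 0 0 0 0 0"

```text
t: 26.73
tcp_pos: [0.5078, 0.2968, 0.0215]
eef_rot: [1.974, 2.444, -0.0]
contact_force: [-3.0, -2.5, 5.6]
grip_width: 0.0585
```

>>> arm_command --plan "0 0 0.03 0 0 0;0 0 0 0 0 0"

```text
t: 26.9
tcp_pos: [0.5078, 0.2969, 0.0215]
eef_rot: [1.973, 2.444, -0.001]
contact_force: [-8.1, -4.2, 16.8]
grip_width: 0.0589
```

>>> arm_command --plan "0 0 -0.05 0 0 0;0 0 0 0 0 0"

```text
t: 27.07
tcp_pos: [0.5082, 0.297, 0.0219]
eef_rot: [1.973, 2.443, 0.002]
contact_force: [-0.1, 0.3, -3.2]
grip_width: 0.0586
```

>>> arm_command --plan "0 0 0 0 0 0;0 0 0 0 0 0;0 0 0 0 0 0;0 0 0 0 0 0;0 0 -0.1 0 0 0;0 0 -0.3 0 0 0;0 0 -0.5 0 0 0;0 0 -0.8 0 0 0;0 0 -0.8 0 0 0;0 0 -0.8 0 0 0" --hand 0.75

```text
t: 27.9
tcp_pos: [0.5075, 0.2968, 0.1556]
eef_rot: [1.974, 2.444, 0.0]
contact_force: [0.9, 0.1, -0.6]
grip_width: 0.0747
```

>>> arm_command --plan "0.2 -0.4 -0.6 0 0 0;0.2 -0.6 -0.4 0 0 0;0.3 -0.8 0 0 0 0;0.3 -0.8 0 0 0 0;0.2 -0.6 0 0 0 0;0 -0.3 0 0 0 0;0 0 0 0 0 0;0 0 0 0 0 0"

```text
t: 28.57
tcp_pos: [0.3613, 0.3144, 0.1943]
eef_rot: [1.972, 2.444, 0.003]
contact_force: [0.6, 0.0, -0.0]
grip_width: 0.0748
```

```bash
python3 - <<'E'
from h import *
im=camera("scene");im2=camera("top");f=lambda a:cv2.resize(a,(400,500),interpolation=cv2.INTER_CUBIC)
cv2.imwrite("pics/c9.png",np.hstack([f(im2[100:325,95:330]),f(im[150:300,210:430])])[:,:,::-1])
print(monitor.read_state()['t'],monitor.read_state()['contact_force'])
E
```

```text
28.6667 [0.45578099 0.80845675 1.04875637]
```

View pics/c9.png

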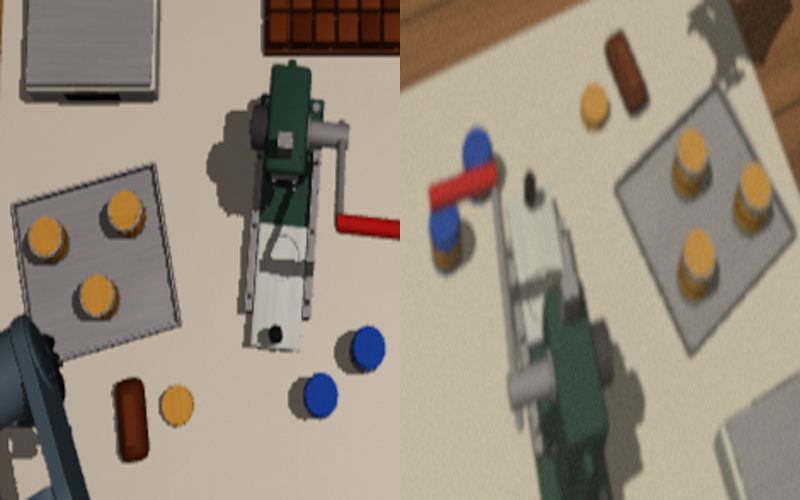

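The tin stands upright in the free half of the tray (top crop (98,297)). The plate is fully out, with its knob at the starting pixel, the lever is at rest, and the other objects look unmoved.

```bash
python3 -c "
from cell import job
print(job.close_job())"
```

```text
the job is handed in; nothing more can be done
None
```

I closed the tin and set it in the tray in the order asked, then handed the job in at about 28.7 s of the 72 s allowed.

- **Plate in:** I pushed it by its knob until it stopped. The travel measured about 110 mm.
- **Lever down:** I pressed with the fingertips until about 26 N showed at the grip, well above the 8–10 N the lid needs. The lever reading was about 1.06 rad, where about 1.0 was expected. I took the difference as give in the stop.
- **Lever back up:** I eased it back over about 3.5 s with the spring force still on the fingers until it reached rest. The red grip was then within a pixel of its starting position in the top picture.
- **Plate out:** I drew it by the knob against its stop.
- **Tin set down:** I lifted the tin and lowered it in small steps onto the tray's free half. It met the floor with about 17 N on the wrist at most, and I eased that off before releasing.

**Last checks:** The final pictures show the tin upright among the finished ones and the plate fully out. The lever is at rest, the other objects look unmoved and the hand is clear of everything. I judged the lid home by the pressing force and its look in the pictures; I did not measure its depth.

**One irregularity:** A sideways pull of about 21 N built up on the wrist while I first slid the plate in. I corrected it before the plate reached its stop.

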